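# Clamp the signal lamp to the train table

## Task

Slide the steel signal lamp's foot gently into the blue hold-down clamp until its end is fully home against the clamp's back post, centred and square. Then screw the T-handle down clockwise, several half turns, until the pad holds the foot hand-tight, and let go; do not over-tighten it, because that dents the birch top. Leave the glass dome, the purple monorail car and the fuel depot where they stand.

Things in the scene. Friction and masses are not known exactly. Their poses are not given: they have to be found in the camera images.
- clamp: Blue steel hold-down clamp screwed to the table, let 0 to 1 mm into its top. Origin on the screw axis at the clamp's underside; z up; x points from the open mouth to the back post, the way the foot goes in, centred on y = 0. Overhead arm and boss span x = -17 to 54 mm, 34 mm wide, up to 94 mm high. A bolted flange 80 mm wide and 16 mm high reaches back to x = 96 mm.
- stop: The clamp's back post, 20 x 50 x 80 mm; origin and axes are those of the clamp. Its flat front face, 50 mm wide, is at x = +30 mm: the end of the lamp's foot is to rest there. Pushing against it with up to about 25 N is gentle.
- handle_hub (a point): Middle of the T-handle's bar, on the screw axis, 143 to 146 mm above the clamp's origin at the start; z up, x along the bar. The bar is a steel rod of 10 mm diameter, bare from the hub to the black end balls (16 mm diameter, centred 58 mm from the axis). The hub is 25 mm in diameter and reaches 14 mm above and 17 mm below this point.
- handle (a joint): Turn of T-handle and screw, rad; grows clockwise seen from above, lowering handle and pad 12 mm a turn. The zero says nothing about tightness. The stiff thread drags 0.3 N m until the pad (28 mm disc) lands, 3.3 to 5.3 rad from the start; then the torque felt while turning grows about 0.03 N m per 0.1 rad: 0.5 is hand-tight, under 0.42 loose, over 0.57 too tight. Stays where left.
- lamp_case (a point): Middle of the loose steel signal lamp's case, 50 mm above the table: a box 46 mm along x, 44 mm along y (sides to grip), from 8 to 92 mm high, roof and cap to 106 mm. z up; x points along the foot to its free end. The foot is a steel plate 180 x 50 x 8 mm flat on the table; lenses face -x. Mass 0.5 to 0.8 kg; it slides with 2 to 6 N of drag.
- lamp_tip (a point): Middle of the free end face of the lamp's foot, 4 mm above the table, 150 mm along +x from the case's middle; axes as the case's. Fully home, this end touches the back post, 30 mm past the screw axis.
- lamp: The signal lamp as a whole: origin under the middle of its foot, 60 mm along +x from the case's middle and 90 mm before the free end; x to the free end, z up.
- dome: Clear glass display dome over a toy tree on a dark wooden base, 116 mm in diameter, 130 mm tall; origin under its centre. Fragile: leave alone.
- car: Purple plastic monorail car, 170 x 52 x 63 mm, astride its grey guideway; origin near its underside, x along its length. Leave alone.
- depot: Wooden fuel depot with a red roof, 90 x 70 mm, about 85 mm tall, with a wooden tank of 42 mm diameter joined to it at x = 72 mm; origin under the building's middle. Leave alone.
Not all that is in view belongs to the job. Leave any orange look-alike of the clamp alone.

How it is judged:
On the way, in this order (a step that is already met when the one before it is completed fails the run):
1. the lamp's foot is fully home in the clamp: end against the back post, centred and square (x of lamp_tip in the frame of clamp above 0.0272 m and y of lamp_tip in the frame of clamp between -0.008 and 0.008 m and angle between the x axis of lamp and the x axis of clamp, either way round below 0.07 rad and height (world z) of lamp_tip below 0.0065 m and angle between lamp's own z axis and vertical below 0.05 rad), for 0.2 s.
2. the pad holds the foot hand-tight (at least 60 N) (contact force between clamp and lamp above 60 N), for 0.2 s.
At the end, for the whole second after the job is handed in: The lamp stands flat on the table, the end of its foot within 3 mm of the clamp's back post, centred within 8 mm and square within 4 degrees; the clamp presses on the foot with 60 to 150 N; the handle has been let go and all is at rest (all of step 1 and contact force between clamp and lamp between 60 and 150 N and linear speed of lamp below 0.01 m/s and velocity of joint handle between -0.1 and 0.1 rad/s); the robot touches nothing.
It fails at once if over-tightened: the clamp presses on the lamp with more than 175 N (contact force between clamp and lamp above 175 N).
It fails at once if the foot rammed into the back post with more than 45 N (contact force between lamp and stop above 45 N).
It fails at once if the lamp tipped over (angle between lamp's own z axis and vertical above 0.3 rad).
It fails at once if the glass dome, the monorail car or the fuel depot moved by more than 12 mm (distance of any of dome, car, depot from where it was at the start of the episode above 0.012 m).
It also fails if it takes over 72 s, if anything falls off the work surface, if the arm or the gripper's body presses on something with over 40 N, if the wrist force passes 120 N, or if a joint passes its speed limit or range.

## Robot

A 6-joint arm with a two-finger parallel gripper is mounted at the origin on the work surface. World frame = base frame: x ahead of the robot, y to its left, z up, the work surface at z = 0. Lengths are in m, angles in rad, forces in N, time in s.
With the tool pointing down it reaches from about 0.35 to 0.775 m from the base axis. Payload 5.5 kg.
Tool frame: the origin (TCP) lies at the very end of the fingers, on their centre line; the grasp point (between the pads) lies env.hold_point_z behind it (env.hold_point_z is the distance from the TCP to the grasp point, in m); z points along the fingers, y is the line along which they close (so a half turn about z gives the same grasp; the last joint's range is limited). The gripper opens to 85 mm and grips with 20 to 120 N. Pads are 22 mm wide; open, the fingers measure 114 mm over their backs; the gripper's body (76 mm by 85 mm) begins 54 mm behind the grasp point. The pads swing forward as they close: fully open they stand 13 mm farther back than shut.
Start: joints at [-1.352, 0.313, 0.046, 1.304, 0, 1.431], TCP at [0.202, -0.538, 0.231] pointing down, gripper open.
Joint ranges: [-2.76, 2.76], [-0.86, 1.69], [-1.03, 1.26], [-2.2, 2.34], [-1.47, 1.5], [-3.14, 3.14]. Speed limits (rad/s): [2.57, 2.57, 3.14, 3.14, 3.14, 3.14].

## Interface

Orientations are given as a unit quaternion [w, x, y, z].
In Python, from workcell import env gives the robot as it stands.
- The arm moves only by the tool carry_out, never from a script. Its argument "steps" is a list of rows, each a list of 3 entries, a list of its own where there are three numbers: the turn, a rotation vector about the tool's x, y, z in degrees, then the shift along the tool's x, y, z in cm, then the closure in counts, from 0 (fully open) to 255 (shut). A call has exactly 8 rows; each row is the pose to reach, as a shift and turn from the pose commanded when the call began, along the tool's axes at that moment; what a row does not reach only later rows make up. A row lasts 1/8 s, in which the tool goes at most 62.5 mm and 10.7 degrees, less where a joint would pass 70% of its speed; a pose out of reach is approached as far as the arm can. A call with a gripper value outside its range is refused whole. The fingers move at their own pace and stop on an object; "force" is the grip in N (left out, the last holds). Time passes only in rows, so rows that repeat a pose let the fingers close, or fill a call up. It gives the time, the measured TCP pose, the force, the opening and the grip force at its end, in the units of the state.
- env.get_state(): the state, without advancing time (a new reading comes with each control period).
- env.read_camera(name): name is "scene" or "side" or "wrist"; returns (picture, depth): 480x640x3 uint8, red, green, blue; 480x640 float32, m along the optical axis (not along the pixel's ray), 0 where there is no reading.
- env.get_calibration(name): a dict with "fx", "fy", "cx", "cy" (pixels), "origin" and "orientation" of the camera in the world. Camera axes: x right, y up, looking along -z (the intrinsics and any distortion apply to the point x, -y, -z); pixel columns grow to the right and rows downward; lengths in m; the calibration is good to about 2 mm. A picture is of the moment at which its call begins: read the wrist's pose just before it. get_calibration takes no time and is no camera call; for the wrist camera it gives the pose at the moment of the call.
- env.hand_in(): hands the job in; it is judged then, once.
The state is a dict: "clock": time; "joint_pos": joint angles; "qvel": joint speeds; "tau": joint torques, N m; "tcp_pos": TCP position; "orientation": TCP orientation; "wrist_force": force on the tool from outside, world axes, zero at the start; "ft_torque": the same for the moment, N m; "finger_gap": finger opening in m; "grip_force": force on a finger pad.
Only numpy, scipy, OpenCV 4.12 (cv2) and the standard library are available. Lean on these libraries where they do the work, as an engineer would, in place of code of your own. Each camera call takes 0.05 s, during which the arm holds its last target. There are 200 camera calls.

## Working session

There is one attempt and no reset: what is moved stays moved. The work goes in short steps, Python scripts to look and compute and a tool call to move; the robot and the scene stay as the last step left them, time stands still between calls to the robot, and variables do not carry over. Pictures are saved under pics/ and viewed, at most 10 in all, crops included, and the job is handed in when it is done.

Besides the shell and the picture viewer there is one more tool, called after "Emit:" as name(argument=value, ...), one argument or row to a line, values as JSON. carry_out: Moves the arm, as the interface text tells. Its arguments: {"type":"object","properties":{"steps":{"type":"array","items":{"type":"array"}},"force":{"type":"number"}},"required":["steps"]}

```bash
mkdir -p pics; ls; cat > h.py <<'E'
import numpy as np, cv2
from scipy.spatial.transform import Rotation as R
from workcell import env
def rot(q): return R.from_quat([q[1],q[2],q[3],q[0]])
def pts(d,c):
    v,u=np.mgrid[0:480,0:640]
    p=np.stack([(u-c['cx'])/c['fx']*d,-(v-c['cy'])/c['fy']*d,-d],-1)
    return p@rot(c['orientation']).as_matrix().T+np.array(c['origin'])
E
python3 - <<'E'
from h import *
for n in ['scene','side','wrist']:
    c=env.get_calibration(n); im,d=env.read_camera(n)
    print(n,c,(d>0).mean()); np.savez(n+'0.npz',im=im,d=d,c=c)
    cv2.imwrite(f'pics/{n}0.png',im[:,:,::-1])
print(env.get_state(),env.hold_point_z)
E
```

```text
pics
scene {'fx': 497.6510223723935, 'fy': 497.6510223723935, 'cx': 318.04211091649074, 'cy': 233.51428131488012, 'origin': array([1.29513841, 0.05396718, 0.75382393]), 'orientation': array([0.57953007, 0.27930812, 0.32281268, 0.69420735])} 0.9959407552083334
side {'fx': 586.0233450979365, 'fy': 586.0233450979365, 'cx': 323.9092985947638, 'cy': 243.62817167097862, 'origin': array([0.50488907, 0.82094655, 0.77128295]), 'orientation': array([-0.01342673, -0.01392221,  0.45881549,  0.88832103])} 0.99599609375
wrist {'fx': 332.26612961166137, 'fy': 332.26612961166137, 'cx': 321.2185792788461, 'cy': 242.08185195383217, 'origin': array([ 0.27666732, -0.51046323,  0.37355452]), 'orientation': array([ 0.81162322, -0.12913906,  0.091022  , -0.56241074])} 0.9960611979166667
{'clock': 0.15, 'joint_pos': array([-1.35157071e+00,  3.13850956e-01,  4.52305103e-02,  1.30360634e+00,
       -1.97042902e-06,  1.43123854e+00]), 'qvel': array([ 0.00148041, -0.00324098,  0.00314376, -0.00033582, -0.00046229,
        0.00052852]), 'tau': array([ 3.03189503e-03, -4.81061089e+01,  2.98817557e+01,  1.39634701e-02,
       -1.98658431e-04, -1.08084276e-05]), 'tcp_pos': array([ 0.20183034, -0.53799736,  0.23059674]), 'orientation': array([-7.14624920e-04,  9.83952162e-01,  1.78431024e-01, -2.94673724e-05]), 'wrist_force': array([0.14044036, 0.64935574, 1.08638836]), 'ft_torque': array([ 0.05766141, -0.00579634, -0.01634237]), 'grip_force': 0.0, 'finger_gap': 0.08566327082122688} 0.0187
```

View pics/scene0.png

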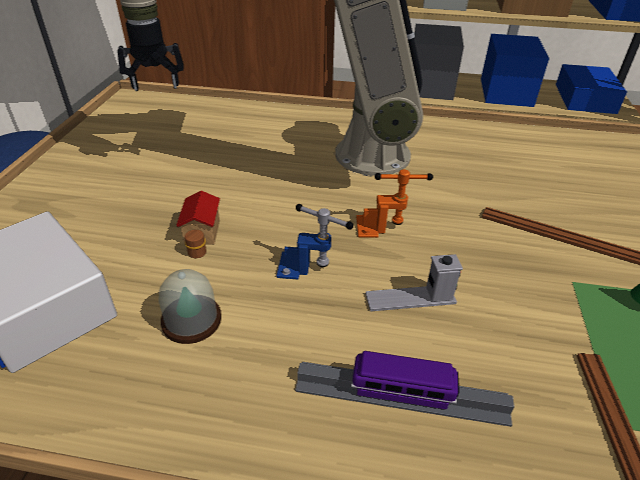

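View pics/side0.png

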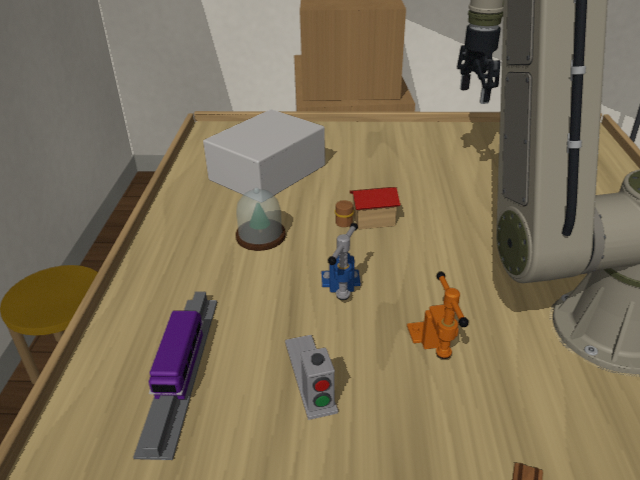

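The scene picture shows the blue clamp at about (310,250), with its mouth towards the lamp and its T-handle bar running from (298,208) to (350,226). The lamp's case is at (445,280) and its foot tip at (368,300). The car, dome and depot stand clear. Next I measure from the depth data.

```bash
cat > m.py <<'E'
from h import *
def load(n):
    z=np.load(n+'0.npz',allow_pickle=True); return z['im'],pts(z['d'],z['c'].item()),z['d']
def rect(P):
    r=cv2.minAreaRect((P[:,:2]*1000).astype(np.float32)); return np.round(r[0],1),np.round(r[1],1),round(r[2],2)
if __name__=='__main__':
  for n in ['scene','side']:
    im,P,d=load(n); hsv=cv2.cvtColor(im,cv2.COLOR_RGB2HSV).astype(int); H,S,V=hsv[...,0],hsv[...,1],hsv[...,2]
    z=P[...,2]; reg=(d>0)&(P[...,0]>.2)&(P[...,0]<1)&(np.abs(P[...,1])<.5)
    wood=reg&(H>8)&(H<30)&(S>60)&(np.abs(z)<.01); print(n,'table z',np.median(z[wood]))
    blue=reg&(H>100)&(H<128)&(S>120)&(V>40)&(z>0.003)&(z<.2)
    B=P[blue]; print('blue',len(B),B.min(0),B.max(0))
    c0=np.median(B,0); print('med',c0)
    fl=B[(B[:,2]<.02)&(B[:,2]>.011)]; print('flange',len(fl),rect(fl))
    ar=B[(B[:,2]>.082)]; print('arm',len(ar),rect(ar))
    near=reg&(np.hypot(P[...,0]-c0[0],P[...,1]-c0[1])<.12)
    bar=P[near&(z>.128)&(z<.18)]; print('bar',len(bar),rect(bar),bar.mean(0),bar[:,2].max())
    k=near&(z>.12)&(z<.18)&(V<60); bl=P[k]
    lab=cv2.connectedComponentsWithStats(k.astype(np.uint8))
    for i in range(1,lab[0]): print(' ball',lab[3][i],P[lab[1]==i].mean(0),lab[2][i][4])
    g=reg&(S<60)&(z>.004)&(z<.12)&(P[...,1]>0.05)&(P[...,0]<.72)
    lab=cv2.connectedComponentsWithStats(g.astype(np.uint8))
    for i in range(1,lab[0]):
      if lab[2][i][4]>150: Q=P[lab[1]==i]; print(' grey',lab[2][i],Q.min(0).round(3),Q.max(0).round(3))
E
python3 m.py
```

```text
scene table z -4.212522442842426e-05
blue 1242 [ 0.48049136 -0.16058699  0.00305225] [ 0.55828581 -0.04744295  0.10102611]
med [ 0.52451189 -0.1076274   0.04831829]
flange 69 (array([ 520.3, -132.4]), array([83.8, 29.1]), 52.8)
arm 301 (array([511.2, -82.3]), array([37.2, 69. ]), 2.8)
bar 453 (array([512.5, -63.2]), array([129.7,  25. ]), 75.73) [ 0.51391414 -0.0613067   0.1484996 ] 0.1612514950929823
 ball [298.375  207.0625] [ 0.49342791 -0.11867656  0.14865486] 32
 ball [317. 212.] [ 0.50614016 -0.07780993  0.15129275] 1
 ball [318.25 215.  ] [ 0.51351947 -0.07395293  0.14979562] 4
 ball [318.  219.5] [ 0.51346319 -0.07430835  0.13830503] 2
 ball [328.5 220. ] [ 0.51795033 -0.05232219  0.14370765] 2
 ball [328. 222.] [ 0.51866845 -0.05309501  0.13907248] 1
 ball [348.95555556 225.02222222] [ 0.53233912 -0.00965098  0.14856161] 45
 ball [326. 226.] [ 0.51498661 -0.0574142   0.12528808] 3
 grey [ 370  254   93   57 2471] [0.521 0.05  0.004] [0.614 0.222 0.109]
side table z 0.000433953224297845
blue 690 [ 0.47634324 -0.15981644  0.00310939] [ 0.5540925  -0.04479264  0.09490327]
med [ 0.51302862 -0.09295119  0.05690752]
flange 57 (array([ 507.9, -106. ]), array([63.1, 28.8]), 13.61)
arm 162 (array([510. , -78.6]), array([66.3, 33.8]), 87.25)
bar 427 (array([510.4, -62.3]), array([130.,  25.]), 66.02) [ 0.51116165 -0.05567838  0.14991936] 0.16158140987266756
 ball [353.89655172 225.17241379] [ 0.48947894 -0.11606765  0.15002117] 29
 ball [331.64150943 260.33962264] [ 0.52923823 -0.00479626  0.1489372 ] 53
 grey [ 285  339   53   80 2414] [0.516 0.05  0.004] [0.614 0.222 0.109]
```

Emit:
carry_out(
  steps=[
    [[0, 0, 0], [4.4, -3.7, 0], 0],
    [[0, 0, 0], [8.8, -7.4, 0], 0],
    [[0, 0, 0], [13.2, -11.1, 0], 0],
    [[0, 0, 0], [17.6, -14.8, 0], 0],
    [[0, 0, 0], [22, -18.5, 0], 0],
    [[0, 0, 0], [26.4, -22.2, 0], 0],
    [[0, 0, 0], [30.8, -25.9, 0], 0],
    [[0, 0, 0], [35.2, -29.6, 0], 0],
  ],
)

```text
clock: 1.15
tcp_pos: [0.4281, -0.1359, 0.2313]
orientation: [0.0, 0.984, 0.178, 0.0]
wrist_force: [1.2, -1.1, -0.7]
finger_gap: 0.0854
grip_force: 0.0
```

Emit:
carry_out(
  steps=[
    [[0, 0, -10], [4.2, -3.5, 0], 0],
    [[0, 0, -20], [8.4, -7, 0], 0],
    [[0, 0, -30], [12.6, -10.5, 0], 0],
    [[0, 0, -40], [16.8, -14, 0], 0],
    [[0, 0, -50], [20.8, -17.5, 0], 0],
    [[0, 0, -60], [20.8, -17.5, 0], 0],
    [[0, 0, -69.4], [20.8, -17.5, 0], 0],
    [[0, 0, -69.4], [20.8, -17.5, 0], 0],
  ],
)

```text
clock: 2.15
tcp_pos: [0.5607, 0.0995, 0.2308]
orientation: [-0.0, 0.708, 0.706, -0.0]
wrist_force: [0.5, 0.7, -0.6]
finger_gap: 0.0854
grip_force: 0.0
```

```bash
python3 - <<'E'
from h import *
from m import rect
s=env.get_state(); print(s['clock'],s['tcp_pos'],s['orientation'],s['joint_pos'],s['wrist_force'])
c=env.get_calibration('wrist'); im,d=env.read_camera('wrist'); np.savez('wrist0.npz',im=im,d=d,c=c)
cv2.imwrite('pics/w1.png',im[:,:,::-1]); print(c)
P=pts(d,c);z=P[...,2]
hsv=cv2.cvtColor(im,cv2.COLOR_RGB2HSV).astype(int); H,S,V=hsv[...,0],hsv[...,1],hsv[...,2]
reg=(d>0)&(P[...,0]>.42)&(P[...,0]<.66)&(P[...,1]>-.2)&(P[...,1]<.3)
print('table',np.median(z[reg&(abs(z)<.01)&(S>60)]))
B=P[reg&(H>100)&(H<128)&(S>120)&(z>.004)]
for a,b in [(.01,.02),(.084,.1)]:
    q=B[(B[:,2]>a)&(B[:,2]<b)]; print('blue',a,len(q),rect(q))
q=P[reg&(z>.135)&(z<.18)]; print('bar',len(q),rect(q),q[:,2].max())
g=reg&(S<60)&(P[...,1]>-.0)
for a,b in [(.004,.012),(.085,.1),(.1,.12)]:
    q=P[g&(z>a)&(z<b)]; print('lamp',a,len(q),rect(q),q[:,2].max())
E
```

```text
2.15 [0.56065539 0.09947167 0.23081795] [-2.69019998e-04  7.07839717e-01  7.06372945e-01 -3.52546947e-04] [ 3.46768767e-02  3.03145603e-01  3.09501632e-02  1.29948357e+00
 -8.66626266e-05  1.60754757e+00] [ 0.5097897   0.66482566 -0.62313439]
{'fx': 332.26612961166137, 'fy': 332.26612961166137, 'cx': 321.2185792788461, 'cy': 242.08185195383217, 'origin': array([0.56071042, 0.17920599, 0.37383707]), 'orientation': array([ 9.87477149e-01, -1.57756363e-01,  8.02160985e-04, -1.08034540e-03])}
table 0.0005463339586534721
blue 0.01 57 (array([ 534.1, -104.9]), array([12.2, 43.1]), 48.0)
blue 0.084 376 (array([510.1, -78.7]), array([32. , 62.6]), 4.28)
bar 839 (array([519.7, -34.6]), array([67.8, 20. ]), 65.83) 0.15455822785181236
lamp 0.004 4615 (array([563.9, 127.2]), array([ 50. , 178.2]), 16.89) 0.011506315413458312
lamp 0.085 3124 (array([546.6, 185.4]), array([42.9, 52. ]), 16.81) 0.0999997474671746
lamp 0.1 622 (array([546.2, 185.1]), array([37.5, 48.3]), 16.27) 0.10857163494924987
```

View pics/w1.png

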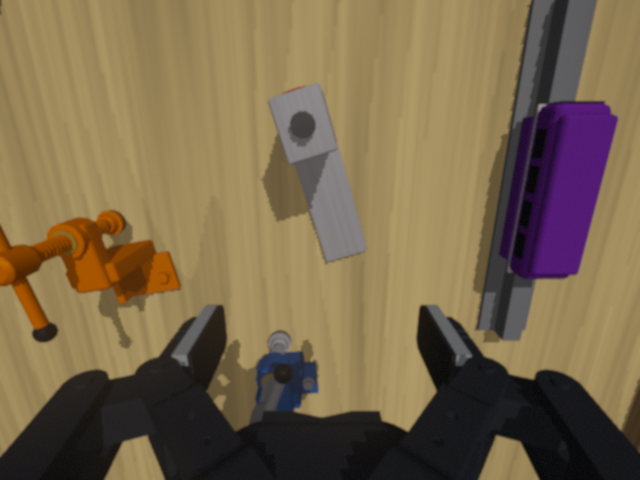

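The wrist view shows the lamp's case at (302,125) and its foot tip at (345,255). The gripper partly hides the clamp at (283,380), so I move the camera over the clamp for its heading.

Emit:
carry_out(
  steps=[
    [[0, 0, 0], [-5.4, -1, 0], 0],
    [[0, 0, 0], [-10.8, -2, 0], 0],
    [[0, 0, 0], [-16.2, -3, 0], 0],
    [[0, 0, 0], [-21.6, -4, 0], 0],
    [[0, 0, 0], [-27, -5, 0], 0],
    [[0, 0, 0], [-27, -5, 0], 0],
    [[0, 0, 0], [-27, -5, 0], 0],
    [[0, 0, 0], [-27, -5, 0], 0],
  ],
)

```text
clock: 3.2
tcp_pos: [0.5108, -0.1696, 0.2313]
orientation: [-0.0, 0.707, 0.707, 0.0]
wrist_force: [0.5, -0.6, 0.8]
finger_gap: 0.0851
grip_force: 0.0
```

```bash
python3 - <<'E'
from h import *
from m import rect
s=env.get_state(); print(s['tcp_pos'],s['wrist_force'])
c=env.get_calibration('wrist'); im,d=env.read_camera('wrist'); np.savez('wrist1.npz',im=im,d=d,c=c)
P=pts(d,c);z=P[...,2]
hsv=cv2.cvtColor(im,cv2.COLOR_RGB2HSV).astype(int); H,S,V=hsv[...,0],hsv[...,1],hsv[...,2]
reg=(d>0)&(P[...,0]>.42)&(P[...,0]<.62)&(P[...,1]>-.22)&(P[...,1]<.05)
m=reg&(H>100)&(H<128)&(S>100)&(z>.004); B=P[m]
for a,b in [(.010,.022),(.07,.088),(.088,.1)]:
    q=B[(B[:,2]>a)&(B[:,2]<b)]; print('blue',a,len(q),rect(q),q.min(0),q.max(0))
q=P[reg&(z>.135)&(z<.18)]; print('bar',len(q),rect(q),q[:,2].max())
v,u=np.where(m); u0,u1,v0,v1=max(u.min()-50,0),min(u.max()+50,640),max(v.min()-50,0),v.max()+50
k=3; cr=cv2.resize(im[v0:v1,u0:u1],None,fx=k,fy=k)[:600,:800]; print(u0,v0,cr.shape); cv2.imwrite('pics/w2.png',cr[:,:,::-1])
E
```

```text
[ 0.51076466 -0.16961817  0.23132418] [ 0.47974951 -0.60410782  0.80332611]
blue 0.01 37 (array([ 515.2, -141.2]), array([73.1, 37.8]), 18.03) [ 0.4804346  -0.15680525  0.01001219] [ 0.55019021 -0.11187895  0.01069313]
blue 0.07 1692 (array([ 512.2, -100.2]), array([43.4, 43.1]), 22.51) [ 0.49558903 -0.12010013  0.07293882] [ 0.53625889 -0.07201281  0.08792171]
blue 0.088 233 (array([509.6, -89.5]), array([30.2, 48.7]), 2.69) [ 0.49367505 -0.11369305  0.08802197] [ 0.5237979  -0.06447098  0.09461199]
bar 4056 (array([507. , -70.7]), array([119.5,  24.4]), 74.84) 0.16197642514065572
2 49 (600, 800, 3)
```

View pics/w2.png

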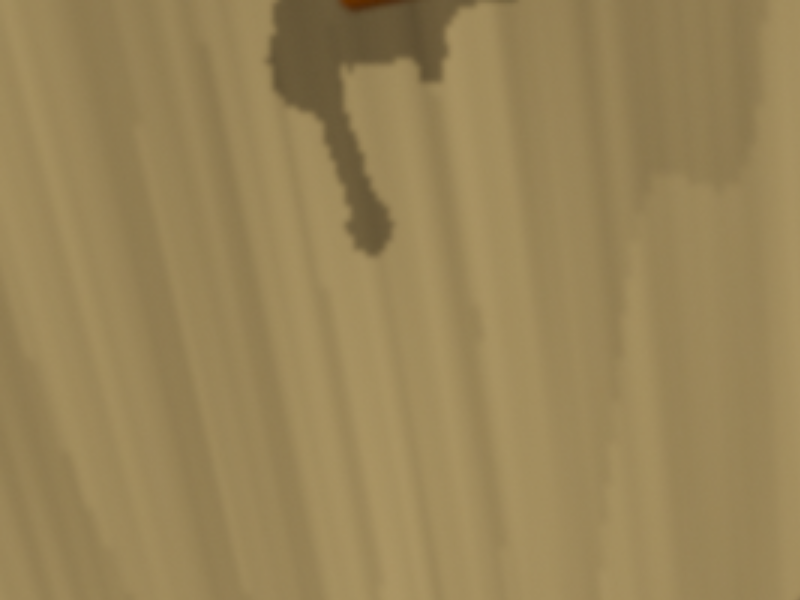

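That crop shows only bare table and the edge of the orange look-alike, because stray blue pixels widened the mask. I'll crop around the clamp itself.

```bash
python3 - <<'E'
from h import *
f=np.load('wrist1.npz',allow_pickle=True); im=f['im']; cv2.imwrite('pics/w3.png',cv2.resize(im[0:240,200:440],None,fx=2.5,fy=2.5,interpolation=cv2.INTER_CUBIC)[:,:,::-1])
E
```

```text
(no output)
```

View pics/w3.png

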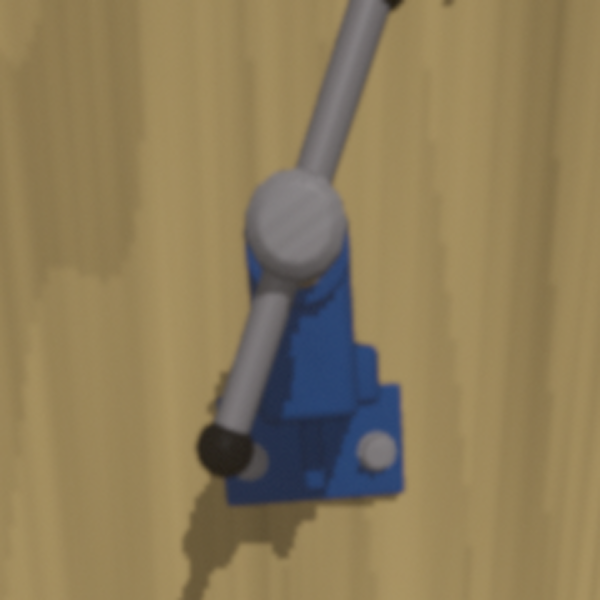

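The clamp is now clear in the crop. The hub top is at (297,226), the flange's back edge runs from (228,504) to (403,492), and its right edge goes up to (400,384). I cast these onto their planes.

```bash
python3 - <<'E'
from h import *
f=np.load('wrist1.npz',allow_pickle=True); c=f['c'].item(); d=f['d']
def cast(x,y,z):
    u,v=200+x/2.5,y/2.5
    r=rot(c['orientation']).apply([(u-c['cx'])/c['fx'],-(v-c['cy'])/c['fy'],-1]); o=np.array(c['origin'])
    return (o+r*(z-o[2])/r[2])[:2]
# refined edges from blue mask: bottom row per column, right col per row
im=f['im'][0:240,200:440]; hs=cv2.cvtColor(im,cv2.COLOR_RGB2HSV).astype(int)
m=(hs[...,0]>100)&(hs[...,0]<128)&(hs[...,1]>100)
cols=np.arange(97,158); bot=np.array([np.where(m[100:215,k])[0].max()+100.5 for k in cols])
E=np.array([cast(2.5*k,2.5*b,.0155) for k,b in zip(cols,bot)]); p=np.polyfit(E[:,0],E[:,1],1); print('back edge slope deg',np.degrees(np.arctan(p[0])),E[0],E[-1],np.std(E[:,1]-np.polyval(p,E[:,0])))
rows=np.arange(160,194); rt=np.array([np.where(m[k,100:200])[0].max()+100.5 for k in rows])
E=np.array([cast(2.5*b,2.5*k,.0155) for k,b in zip(rows,rt)]); p=np.polyfit(E[:,1],E[:,0],1); print('right edge dx/dy deg',np.degrees(np.arctan(p[0])),E[0],E[-1])
rows=np.arange(106,136); rt=np.array([np.where(m[k,100:145])[0].max()+100.5 for k in rows])
E=np.array([cast(2.5*b,2.5*k,.0935) for k,b in zip(rows,rt)]); p=np.polyfit(E[:,1],E[:,0],1); print('arm right edge deg',np.degrees(np.arctan(p[0])),E[0],E[-1])
z=pts(d,c)[...,2]; print('hub top z',np.median(z[86:95,314:323]))
zt=np.median(z[86:95,314:323]); print('hub',cast(297,226,zt),'flange L,R',cast(228,504,.0155),cast(403,492,.0155),'R2',cast(400,384,.0155),'bolts',cast(250,462,.02),cast(377,451,.02))
E
```

```text
back edge slope deg 2.972944143448889 [ 0.48395648 -0.15857497] [ 0.54929561 -0.15530174] 0.0004139501185437178
right edge dx/dy deg -4.1239720617548254 [ 0.5495933  -0.11665329] [ 0.55296332 -0.151482  ]
arm right edge deg -4.3184410772996635 [ 0.52399603 -0.06960426] [ 0.52594685 -0.09125517]
hub top z 0.15946361375522736
hub [ 0.50903548 -0.06579975] flange L,R [ 0.47756321 -0.16089084] [ 0.55387586 -0.15563199] R2 [ 0.55093654 -0.11014064] bolts [ 0.48784131 -0.14194395] [ 0.54168253 -0.13732637]
```

Emit:
carry_out(
  steps=[
    [[0, 0, -4], [5.9, 0.6, 0], 0],
    [[0, 0, -8], [11.8, 1.2, 0], 0],
    [[0, 0, -12], [17.7, 1.8, 0], 0],
    [[0, 0, -16.9], [23.6, 2.4, 0], 0],
    [[0, 0, -16.9], [29.5, 3, 0], 0],
    [[0, 0, -16.9], [35.5, 3.6, 0], 0],
    [[0, 0, -16.9], [35.5, 3.6, 4], 0],
    [[0, 0, -16.9], [35.5, 3.6, 9], 0],
  ],
)

```text
clock: 4.25
tcp_pos: [0.5474, 0.1873, 0.1415]
orientation: [0.001, 0.594, 0.804, 0.001]
wrist_force: [1.0, -0.0, -1.0]
finger_gap: 0.0854
grip_force: 0.0
```

```bash
python3 - <<'E'
from h import *
from m import rect
s=env.get_state(); q=rot(s['orientation']).as_matrix(); print(s['tcp_pos'],np.degrees(np.arctan2(q[1,0],q[0,0])),s['wrist_force'])
c=env.get_calibration('wrist'); im,d=env.read_camera('wrist'); np.savez('wrist2.npz',im=im,d=d,c=c)
P=pts(d,c);z=P[...,2]; S=cv2.cvtColor(im,cv2.COLOR_RGB2HSV)[...,1]
g=(d>0)&(S<60)&(abs(P[...,0]-.56)<.1)&(P[...,1]>.03)&(P[...,1]<.26)
for a,b in [(.004,.012),(.085,.102)]:
    q=P[g&(z>a)&(z<b)]; print('lamp',a,len(q),rect(q))
E
```

```text
[0.54743612 0.18727103 0.14146499] 107.1066636893377 [ 1.01735931 -0.00134737 -0.97905427]
lamp 0.004 3826 (array([563.6, 128.2]), array([ 49.9, 180.2]), 17.04)
lamp 0.085 4664 (array([545.5, 185.8]), array([42.9, 53.2]), 16.88)
```

Emit:
carry_out(
  steps=[
    [[0, 0, 0], [-0.1, -0.2, 3.5], 0],
    [[0, 0, 0], [-0.1, -0.2, 7], 0],
    [[0, 0, 0], [-0.1, -0.2, 10], 0],
    [[0, 0, 0], [-0.1, -0.2, 10], 0],
    [[0, 0, 0], [-0.1, -0.2, 10], 255],
    [[0, 0, 0], [-0.1, -0.2, 10], 255],
    [[0, 0, 0], [-0.1, -0.2, 10], 255],
    [[0, 0, 0], [-0.1, -0.2, 10], 255],
  ],
  force=40,
)

```text
clock: 5.3
tcp_pos: [0.5468, 0.1831, 0.0431]
orientation: [0.001, 0.596, 0.803, 0.001]
wrist_force: [0.4, 0.5, 7.5]
finger_gap: 0.0435
grip_force: 42.9
```

```bash
python3 - <<'E'
from h import *
s=env.get_state(); q=rot(s['orientation']).as_matrix(); print(s['tcp_pos'],np.degrees(np.arctan2(q[1,0],q[0,0])),s['wrist_force'],s['ft_torque'],s['finger_gap'],s['grip_force'])
print(q[:2,2])
E
```

```text
[0.54677744 0.18311573 0.04312245] 106.86102210251771 [0.42753315 0.52572638 7.45676488] [0.20175036 0.23149697 0.07004899] 0.04345894928462952 42.91677474975586
[0.00341727 0.00088946]
```

Emit:
carry_out(
  steps=[
    [[0, 0, 0.5], [-0.4, -0.5, -0.1], 255],
    [[0, 0, 2.5], [-1.2, -1.6, -0.1], 255],
    [[0, 0, 5], [-2.2, -2.9, -0.1], 255],
    [[0, 0, 7.5], [-3.2, -4.2, -0.1], 255],
    [[0, 0, 10], [-4.2, -5.5, -0.1], 255],
    [[0, 0, 12], [-5, -6.5, -0.1], 255],
    [[0, 0, 12.7], [-5.3, -6.9, -0.1], 255],
    [[0, 0, 12.7], [-5.3, -6.9, -0.1], 255],
  ],
)

```text
clock: 6.3
tcp_pos: [0.4951, 0.1112, 0.0431]
orientation: [0.001, 0.682, 0.732, 0.0]
wrist_force: [1.9, 0.5, 7.2]
finger_gap: 0.0434
grip_force: 43.0
```

```bash
cat > st.py <<'E'
from h import *
def st():
    s=env.get_state(); q=rot(s['orientation']).as_matrix(); a=np.arctan2(q[1,0],q[0,0]); p=s['tcp_pos']
    o=np.array([.509,-.0645]); X=np.array([.073,-.9973]); Y=np.array([.9973,.073])
    print(round(s['clock'],2),'tcp',p.round(4),'ang',np.degrees(a).round(2),'F',s['wrist_force'].round(1),'M',s['ft_torque'].round(2),'gap',round(s['finger_gap'],4),round(s['grip_force'],1),'j6',s['joint_pos'][5].round(3))
    print('tcp in clamp',(X@(p[:2]-o)).round(4),(Y@(p[:2]-o)).round(4), 'tip pred',(X@(p[:2]-o)+.1474).round(4))
    return s
E
python3 - <<'E'
from st import *; st()
from m import rect
for n in ['scene','side']:
    c=env.get_calibration(n); im,d=env.read_camera(n); np.savez(n+'1.npz',im=im,d=d,c=c)
    P=pts(d,c);z=P[...,2]; S=cv2.cvtColor(im,cv2.COLOR_RGB2HSV)[...,1]
    g=(d>0)&(S<60)&(abs(P[...,0]-.51)<.06)&(P[...,1]>-.06)&(P[...,1]<.2)&(z>.004)&(z<.012)
    nl,lab,stt,_=cv2.connectedComponentsWithStats(g.astype(np.uint8)); i=1+stt[1:,4].argmax(); q=P[lab==i]
    print(n,stt[i],rect(q),q.min(0),q.max(0))
im=np.load('side1.npz',allow_pickle=True)['im']; cv2.imwrite('pics/s1.png',cv2.resize(im[190:430,240:500],None,fx=2.5,fy=2.5)[:,:,::-1])
E
```

```text
6.3 tcp [0.4951 0.1112 0.0431] ang 94.07 F [1.9 0.5 7.2] M [ 0.12 -0.18 -0.09] gap 0.0434 43.0 j6 1.563
tcp in clamp -0.1763 -0.0011 tip pred -0.0289
scene [ 336  260   84   23 1090] (array([500. ,  55.6]), array([ 56.3, 179.3]), 3.78) [ 0.47047825 -0.0349381   0.00401082] [0.53305259 0.14570162 0.01191188]
side [334 355  31  28 240] (array([496.8, 115.6]), array([49.7, 61.8]), 3.77) [0.47100661 0.08628513 0.0040291 ] [0.52335165 0.14747212 0.01181913]
```

View pics/s1.png

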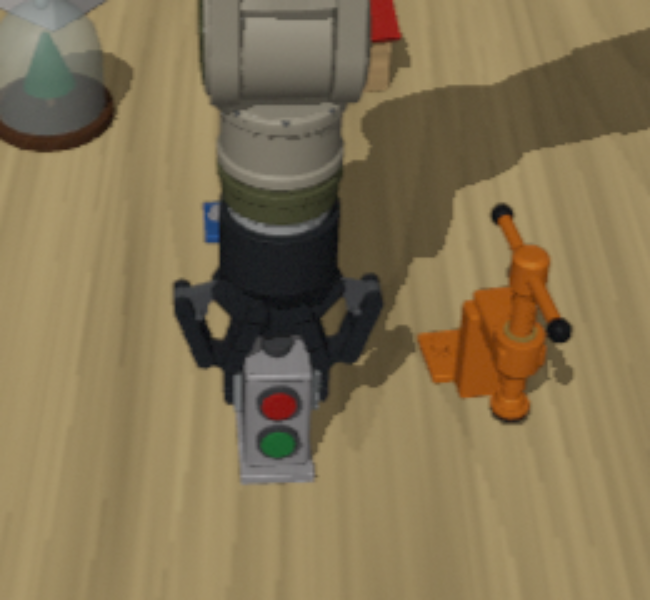

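The lamp is held square, with the tip about 59 mm short of home. I slide it in, slowing near the post.

Emit:
carry_out(
  steps=[
    [[0, 0, 0], [-0.5, 0, 0], 255],
    [[0, 0, 0], [-1.3, 0, 0], 255],
    [[0, 0, 0], [-2.2, 0.02, 0], 255],
    [[0, 0, 0], [-3.1, 0.05, 0], 255],
    [[0, 0, 0], [-4, 0.05, 0], 255],
    [[0, 0, 0], [-4.6, 0.05, 0], 255],
    [[0, 0, 0], [-5, 0.05, 0], 255],
    [[0, 0, 0], [-5.2, 0.05, 0], 255],
  ],
)

```text
clock: 7.4
tcp_pos: [0.4983, 0.0617, 0.043]
orientation: [-0.001, 0.681, 0.732, 0.001]
wrist_force: [-0.6, 11.0, 11.9]
finger_gap: 0.0433
grip_force: 43.5
```

Emit:
carry_out(
  steps=[
    [[0, 0, 0], [-0.05, 0, 0], 255],
    [[0, 0, 0], [-0.1, 0, 0], 255],
    [[0, 0, 0], [-0.15, 0, 0], 255],
    [[0, 0, 0], [-0.2, 0, 0], 255],
    [[0, 0, 0], [-0.25, 0, 0], 255],
    [[0, 0, 0], [-0.3, 0, 0], 255],
    [[0, 0, 0], [-0.35, 0, 0], 255],
    [[0, 0, 0], [-0.4, 0, 0], 255],
  ],
)

```text
clock: 8.4
tcp_pos: [0.4986, 0.058, 0.043]
orientation: [-0.001, 0.681, 0.733, 0.001]
wrist_force: [0.5, 10.4, 10.2]
finger_gap: 0.0436
grip_force: 43.5
```

```bash
python3 -c "from st import *; st()"
```

```text
8.4 tcp [0.4986 0.058  0.043 ] ang 94.22 F [ 0.5 10.4 10.2] M [ 1.41  0.35 -0.09] gap 0.0436 43.5 j6 1.451
tcp in clamp -0.1229 -0.0014 tip pred 0.0245
```

Emit:
carry_out(
  steps=[
    [[0, 0, 0], [-0.05, 0, 0], 255],
    [[0, 0, 0], [-0.1, 0, 0], 255],
    [[0, 0, 0], [-0.15, 0, 0], 255],
    [[0, 0, 0], [-0.2, 0, 0], 255],
    [[0, 0, 0], [-0.25, 0, 0], 255],
    [[0, 0, 0], [-0.3, 0, 0], 255],
    [[0, 0, 0], [-0.35, 0, 0], 255],
    [[0, 0, 0], [-0.4, 0, 0], 255],
  ],
)

```text
clock: 9.4
tcp_pos: [0.4988, 0.054, 0.043]
orientation: [-0.001, 0.681, 0.733, 0.001]
wrist_force: [-0.4, 10.8, 11.0]
finger_gap: 0.0438
grip_force: 43.5
```

Emit:
carry_out(
  steps=[
    [[0, 0, 0], [-0.02, 0, 0], 255],
    [[0, 0, 0], [-0.04, 0, 0], 255],
    [[0, 0, 0], [-0.06, 0, 0], 255],
    [[0, 0, 0], [-0.08, 0, 0], 255],
    [[0, 0, 0], [-0.1, 0, 0], 255],
    [[0, 0, 0], [-0.12, 0, 0], 255],
    [[0, 0, 0], [-0.14, 0, 0], 255],
    [[0, 0, 0], [-0.15, 0, 0], 255],
  ],
)

```text
clock: 10.4
tcp_pos: [0.4989, 0.0525, 0.043]
orientation: [-0.001, 0.681, 0.733, 0.001]
wrist_force: [-0.3, 10.5, 10.9]
finger_gap: 0.0434
grip_force: 43.5
```

Emit:
carry_out(
  steps=[
    [[0, 0, 0], [-0.02, 0, 0], 255],
    [[0, 0, 0], [-0.04, 0, 0], 255],
    [[0, 0, 0], [-0.06, 0, 0], 255],
    [[0, 0, 0], [-0.08, 0, 0], 255],
    [[0, 0, 0], [-0.1, 0, 0], 255],
    [[0, 0, 0], [-0.12, 0, 0], 255],
    [[0, 0, 0], [-0.14, 0, 0], 255],
    [[0, 0, 0], [-0.15, 0, 0], 255],
  ],
)

```text
clock: 11.4
tcp_pos: [0.499, 0.0523, 0.043]
orientation: [-0.002, 0.68, 0.733, 0.002]
wrist_force: [-0.3, 15.7, 11.0]
finger_gap: 0.0435
grip_force: 43.5
```

Emit:
carry_out(
  steps=[
    [[0, 0, 0], [-0.02, 0, 0], 255],
    [[0, 0, 0], [-0.04, 0, 0], 255],
    [[0, 0, 0], [-0.06, 0, 0], 255],
    [[0, 0, 0], [-0.08, 0, 0], 255],
    [[0, 0, 0], [-0.1, 0, 0], 255],
    [[0, 0, 0], [-0.1, 0, 0], 255],
    [[0, 0, 0], [-0.1, 0, 0], 255],
    [[0, 0, 0], [-0.1, 0, 0], 255],
  ],
)

```text
clock: 12.4
tcp_pos: [0.4989, 0.0522, 0.043]
orientation: [-0.003, 0.68, 0.733, 0.003]
wrist_force: [-0.9, 18.6, 11.0]
finger_gap: 0.0433
grip_force: 43.5
```

```bash
python3 - <<'E'
from st import *; st()
from m import rect
for n in ['scene','side']:
    c=env.get_calibration(n); im,d=env.read_camera(n); np.savez(n+'2.npz',im=im,d=d,c=c)
    P=pts(d,c);z=P[...,2]; S=cv2.cvtColor(im,cv2.COLOR_RGB2HSV)[...,1]
    g=(d>0)&(S<60)&(abs(P[...,0]-.51)<.06)&(P[...,1]>-.11)&(P[...,1]<.2)&(z>.004)&(z<.012)
    nl,lab,stt,_=cv2.connectedComponentsWithStats(g.astype(np.uint8)); i=1+stt[1:,4].argmax(); q=P[lab==i]
    print(n,stt[i],rect(q),q.min(0),q.max(0))
im=np.load('scene2.npz',allow_pickle=True)['im']; cv2.imwrite('pics/c2.png',cv2.resize(im[150:340,260:470],None,fx=3,fy=3)[:,:,::-1])
E
```

```text
12.4 tcp [0.4989 0.0522 0.043 ] ang 94.29 F [-0.9 18.6 11. ] M [ 2.95  0.23 -0.26] gap 0.0433 43.5 j6 1.435
tcp in clamp -0.1172 -0.0015 tip pred 0.0302
scene [308 258  84  23 992] (array([503.6,  -3.8]), array([ 54.5, 179.3]), 4.49) [ 0.47458912 -0.09431501  0.00404963] [0.53666488 0.08666714 0.01186472]
side [333 330  30  28 216] (array([500.9,  54.3]), array([49.5, 69.2]), 5.23) [0.47359057 0.02189456 0.00401098] [0.52669331 0.09077341 0.01196939]
```

View pics/c2.png

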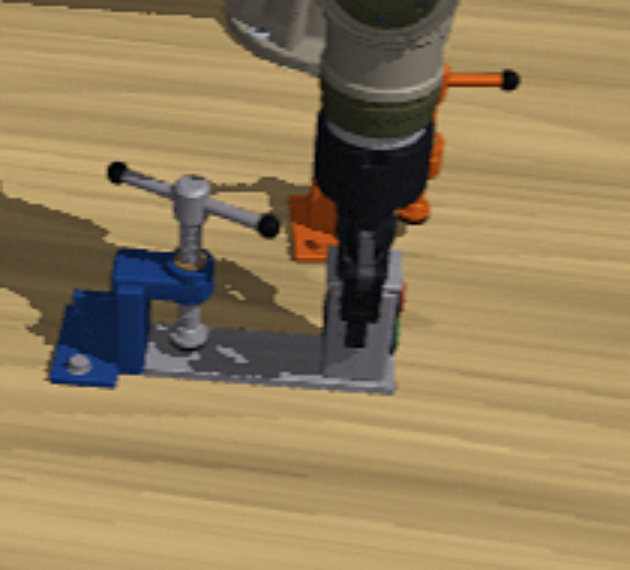

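The foot is against the post: its tip end meets the post at about (145,365), with the case behind and the pad above at (187,340). I ease the push, open the gripper and rise.

Emit:
carry_out(
  steps=[
    [[0, 0, 0], [0.1, 0, 0], 255],
    [[0, 0, 0], [0.2, 0, 0], 255],
    [[0, 0, 0], [0.2, 0, 0], 0],
    [[0, 0, 0], [0.2, 0, 0], 0],
    [[0, 0, 0], [0.2, 0, 0], 0],
    [[0, 0, 0], [0.2, 0, -1], 0],
    [[0, 0, 0], [0.2, 0, -5], 0],
    [[0, 0, 0], [0.2, 0, -10], 0],
  ],
)

```text
clock: 13.5
tcp_pos: [0.4986, 0.05, 0.143]
orientation: [-0.001, 0.681, 0.732, -0.001]
wrist_force: [1.0, -0.3, -1.1]
finger_gap: 0.0851
grip_force: 0.0
```

```bash
python3 - <<'E'
from st import *; st()
from m import rect
for n in ['scene','side']:
    c=env.get_calibration(n); im,d=env.read_camera(n); np.savez(n+'3.npz',im=im,d=d,c=c)
    P=pts(d,c);z=P[...,2]; hs=cv2.cvtColor(im,cv2.COLOR_RGB2HSV).astype(int);S=hs[...,1]
    g=(d>0)&(S<60)&(abs(P[...,0]-.51)<.06)&(P[...,1]>-.11)&(P[...,1]<.2)&(z>.004)&(z<.012)
    nl,lab,stt,_=cv2.connectedComponentsWithStats(g.astype(np.uint8)); i=1+stt[1:,4].argmax(); q=P[lab==i]
    print(n,rect(q),q.min(0),q.max(0))
E
```

```text
13.5 tcp [0.4986 0.05   0.143 ] ang 94.14 F [ 1.  -0.3 -1.1] M [-0.01 -0.06 -0.05] gap 0.0851 0.0 j6 1.438
tcp in clamp -0.1149 -0.002 tip pred 0.0325
scene (array([505.4,  -3.8]), array([ 55.6, 179.1]), 5.19) [ 0.47550689 -0.09436447  0.00402079] [0.5361273  0.0867626  0.01187681]
side (array([505.5,  -3.8]), array([ 49.4, 185.6]), 4.61) [ 0.47361526 -0.09435896  0.00409869] [0.53758667 0.08983812 0.01183493]
```

Emit:
carry_out(
  steps=[
    [[0, 0, -10], [0, 0, -3.5], 0],
    [[0, 0, -20], [-0.5, 0, -7], 0],
    [[0, 0, -30], [-3, 0.1, -7], 0],
    [[0, 0, -40], [-6, 0.1, -7], 0],
    [[0, 0, -50], [-9, 0.2, -7], 0],
    [[0, 0, -60], [-11.5, 0.2, -7], 0],
    [[0, 0, -70], [-11.5, 0.2, -7], 0],
    [[0, 0, -80], [-11.5, 0.2, -7], 0],
  ],
)

```text
clock: 14.6
tcp_pos: [0.5097, -0.0651, 0.2122]
orientation: [-0.0, 0.049, 0.999, -0.0]
wrist_force: [0.0, -0.0, -0.5]
finger_gap: 0.0851
grip_force: 0.0
```

Emit:
carry_out(
  steps=[
    [[0, 0, -10], [0, 0, 0], 0],
    [[0, 0, -20], [0, 0, 0], 0],
    [[0, 0, -30], [0, 0, 0], 0],
    [[0, 0, -40], [0, 0, 0], 0],
    [[0, 0, -50], [0, 0, 0], 0],
    [[0, 0, -60], [0, 0, 0], 0],
    [[0, 0, -70], [0, 0, 0], 0],
    [[0, 0, -76.2], [0, 0, 0], 0],
  ],
)

```text
clock: 15.6
tcp_pos: [0.5097, -0.0645, 0.2123]
orientation: [-0.0, -0.578, 0.816, 0.0]
wrist_force: [0.8, 0.5, -0.6]
finger_gap: 0.0855
grip_force: 0.0
```

```bash
python3 - <<'E'
from st import *; s=st()
from m import rect
c=env.get_calibration('wrist'); im,d=env.read_camera('wrist'); P=pts(d,c); z=P[...,2]
m=(d>0)&(z>.13)&(z<.17)&(np.hypot(P[...,0]-.509,P[...,1]+.0645)<.08); q=P[m]; print(rect(q),len(q),q[:,2].max())
t=P[m&(z>.1555)]; print('hubtop',len(t),rect(t),t.mean(0))
cv2.imwrite('pics/w4.png',im[:,:,::-1])
E
```

```text
15.6 tcp [ 0.5097 -0.0645  0.2123] ang -109.42 F [ 0.8  0.5 -0.6] M [-0.01  0.03 -0.02] gap 0.0855 0.0 j6 -1.514
tcp in clamp 0.0 0.0007 tip pred 0.1474
(array([508.2, -65.4]), array([130.3,  24.5]), 66.15) 3698 0.16155143105586933
hubtop 1056 (array([508.2, -65. ]), array([24.1, 24. ]), 50.61) [ 0.50781914 -0.06604104  0.15889081]
```

View pics/w4.png

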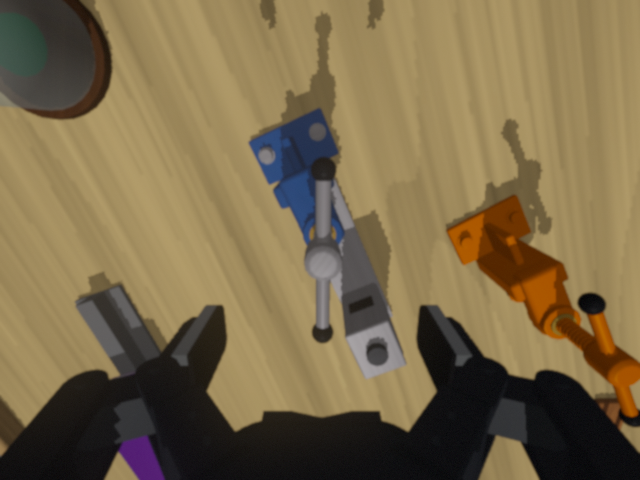

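The wrist view shows the hub at (322,262) with its bar upright in the image, so the tool is lined up. I descend and grip the hub.

Emit:
carry_out(
  steps=[
    [[0, 0, 0], [0.1, 0.1, 3], 0],
    [[0, 0, 0], [0.1, 0.1, 6], 0],
    [[0, 0, 0], [0.1, 0.1, 8.8], 0],
    [[0, 0, 0], [0.1, 0.1, 8.8], 0],
    [[0, 0, 0], [0.1, 0.1, 8.8], 255],
    [[0, 0, 0], [0.1, 0.1, 8.8], 255],
    [[0, 0, 0], [0.1, 0.1, 8.8], 255],
    [[0, 0, 0], [0.1, 0.1, 8.8], 255],
  ],
  force=80,
)

```text
clock: 16.65
tcp_pos: [0.5091, -0.0651, 0.1254]
orientation: [0.0, -0.576, 0.817, -0.001]
wrist_force: [-1.9, 1.1, 5.3]
finger_gap: 0.0226
grip_force: 78.1
```

```bash
python3 -c "from st import *; st()"
```

```text
16.65 tcp [ 0.5091 -0.0651  0.1254] ang -109.64 F [-1.9  1.1  5.3] M [0.08 0.3  0.01] gap 0.0226 78.1 j6 -1.512
tcp in clamp 0.0006 0.0 tip pred 0.148
```

Emit:
carry_out(
  steps=[
    [[0, 0, 10], [0, 0, 0.03], 255],
    [[0, 0, 20], [0, 0, 0.07], 255],
    [[0, 0, 30], [0, 0, 0.1], 255],
    [[0, 0, 40], [0, 0, 0.13], 255],
    [[0, 0, 50], [0, 0, 0.17], 255],
    [[0, 0, 60], [0, 0, 0.2], 255],
    [[0, 0, 70], [0, 0, 0.23], 255],
    [[0, 0, 80], [0, 0, 0.27], 255],
  ],
)

```text
clock: 17.65
tcp_pos: [0.5089, -0.065, 0.1227]
orientation: [0.001, 0.087, 0.996, -0.0]
wrist_force: [-2.1, -0.1, 5.6]
finger_gap: 0.0226
grip_force: 78.2
```

```bash
cat > bar.py <<'E'
from st import *
from m import rect
def bar():
    out=[]
    for n in ['scene','side']:
        c=env.get_calibration(n); im,d=env.read_camera(n); P=pts(d,c); z=P[...,2]
        V=im.max(2); r=np.hypot(P[...,0]-.509,P[...,1]+.0645)
        m=(d>0)&(z>.12)&(z<.165)&(r>.05)&(r<.068)&(V<75)
        nl,lab,stt,_=cv2.connectedComponentsWithStats(m.astype(np.uint8))
        for i in range(1,nl):
            if stt[i,4]>7:
                q=P[lab==i].mean(0); o=np.array(c['origin']); q=q+(q-o)/np.linalg.norm(q-o)*.005
                out.append((n,int(stt[i,4]),np.degrees(np.arctan2(q[1]+.0645,q[0]-.509)).round(1),q[2].round(4)))
    print(out)
E
python3 -c "
from bar import *
st(); bar()"
```

```text
17.65 tcp [ 0.5089 -0.065   0.1227] ang 170.07 F [-2.1 -0.1  5.6] M [0.04 0.43 0.29] gap 0.0226 78.2 j6 -0.11
tcp in clamp 0.0005 -0.0001 tip pred 0.1479
[('scene', 51, np.float64(-8.3), np.float64(0.1421)), ('side', 45, np.float64(-8.5), np.float64(0.1432)), ('side', 52, np.float64(169.3), np.float64(0.143))]
```

Emit:
carry_out(
  steps=[
    [[0, 0, 10], [0, 0, 0.03], 255],
    [[0, 0, 20], [0, 0, 0.07], 255],
    [[0, 0, 30], [0, 0, 0.1], 255],
    [[0, 0, 40], [0, 0, 0.13], 255],
    [[0, 0, 50], [0, 0, 0.17], 255],
    [[0, 0, 60], [0, 0, 0.2], 255],
    [[0, 0, 70], [0, 0, 0.23], 255],
    [[0, 0, 80], [0, 0, 0.27], 255],
  ],
)

```text
clock: 18.75
tcp_pos: [0.5088, -0.0648, 0.1201]
orientation: [0.0, 0.707, 0.708, 0.0]
wrist_force: [-1.8, 1.9, 5.7]
finger_gap: 0.0227
grip_force: 78.3
```

Emit:
carry_out(
  steps=[
    [[0, 0, 10], [0, 0, 0.03], 255],
    [[0, 0, 20], [0, 0, 0.07], 255],
    [[0, 0, 30], [0, 0, 0.1], 255],
    [[0, 0, 40], [0, 0, 0.13], 255],
    [[0, 0, 45], [0, 0, 0.15], 255],
    [[0, 0, 50], [0, 0, 0.17], 255],
    [[0, 0, 50], [0, 0, 0.17], 255],
    [[0, 0, 50], [0, 0, 0.17], 255],
  ],
)

```text
clock: 19.75
tcp_pos: [0.509, -0.0647, 0.1184]
orientation: [0.0, 0.939, 0.345, 0.001]
wrist_force: [-1.5, 1.6, 6.4]
finger_gap: 0.0227
grip_force: 78.3
```

```bash
python3 -c "
from bar import *
st(); bar()"
```

```text
19.75 tcp [ 0.509  -0.0647  0.1184] ang 40.38 F [-1.5  1.6  6.4] M [0.51 0.52 0.06] gap 0.0227 78.3 j6 2.153
tcp in clamp 0.0001 -0.0 tip pred 0.1475
[('scene', 17, np.float64(-139.4), np.float64(0.1401)), ('scene', 49, np.float64(40.7), np.float64(0.1386)), ('side', 21, np.float64(-142.0), np.float64(0.1369)), ('side', 52, np.float64(40.6), np.float64(0.1388))]
```

Emit:
carry_out(
  steps=[
    [[0, 0, 2], [0, 0, 0.01], 255],
    [[0, 0, 4], [0, 0, 0.01], 255],
    [[0, 0, 6], [0, 0, 0.02], 255],
    [[0, 0, 8], [0, 0, 0.03], 255],
    [[0, 0, 10], [0, 0, 0.03], 255],
    [[0, 0, 12], [0, 0, 0.04], 255],
    [[0, 0, 14], [0, 0, 0.05], 255],
    [[0, 0, 16], [0, 0, 0.05], 255],
  ],
)

```text
clock: 20.85
tcp_pos: [0.5091, -0.0646, 0.1179]
orientation: [-0.0, 0.978, 0.211, 0.001]
wrist_force: [-1.3, 1.1, 6.1]
finger_gap: 0.0223
grip_force: 78.2
```

```bash
python3 -c "
from bar import *
st()"
```

```text
20.85 tcp [ 0.5091 -0.0646  0.1179] ang 24.34 F [-1.3  1.1  6.1] M [0.43 0.35 0.2 ] gap 0.0223 78.2 j6 2.433
tcp in clamp 0.0001 0.0001 tip pred 0.1475
```

Emit:
carry_out(
  steps=[
    [[0, 0, 4], [0, 0, 0.01], 255],
    [[0, 0, 8], [0, 0, 0.03], 255],
    [[0, 0, 12], [0, 0, 0.04], 255],
    [[0, 0, 16], [0, 0, 0.05], 255],
    [[0, 0, 20], [0, 0, 0.07], 255],
    [[0, 0, 24], [0, 0, 0.08], 255],
    [[0, 0, 28], [0, 0, 0.09], 255],
    [[0, 0, 32], [0, 0, 0.11], 255],
  ],
)

```text
clock: 21.85
tcp_pos: [0.5093, -0.0648, 0.1168]
orientation: [-0.0, 0.998, -0.067, 0.001]
wrist_force: [-0.9, 1.0, 6.9]
finger_gap: 0.0228
grip_force: 78.2
```

```bash
python3 -c "
from bar import *
st(); bar()"
```

```text
21.85 tcp [ 0.5093 -0.0648  0.1168] ang -7.72 F [-0.9  1.   6.9] M [0.36 0.23 0.26] gap 0.0228 78.2 j6 2.993
tcp in clamp 0.0003 0.0003 tip pred 0.1477
[('scene', 48, np.float64(-6.1), np.float64(0.1367)), ('side', 40, np.float64(-6.0), np.float64(0.1376)), ('side', 51, np.float64(172.3), np.float64(0.1369))]
```

Emit:
carry_out(
  steps=[
    [[0, 0, 0], [0, 0, 0], 0],
    [[0, 0, 0], [0, 0, 0], 0],
    [[0, 0, 0], [0, 0, 0], 0],
    [[0, 0, 0], [0, 0, -2], 0],
    [[0, 0, 0], [0, 0, -6], 0],
    [[0, 0, -10], [0, 0, -6], 0],
    [[0, 0, -20], [0, 0, -6], 0],
    [[0, 0, -30], [0, 0, -6], 0],
  ],
)

```text
clock: 22.95
tcp_pos: [0.5087, -0.0651, 0.1756]
orientation: [0.0, 0.98, 0.197, 0.0]
wrist_force: [0.4, 0.6, 0.7]
finger_gap: 0.0854
grip_force: 0.0
```

Emit:
carry_out(
  steps=[
    [[0, 0, -10], [0, 0, 0], 0],
    [[0, 0, -20], [0, 0, 0], 0],
    [[0, 0, -30], [0, 0, 0], 0],
    [[0, 0, -40], [0, 0, 0], 0],
    [[0, 0, -50], [0, 0, 0], 0],
    [[0, 0, -60], [0, 0, 0], 0],
    [[0, 0, -70], [0, 0, 0], 0],
    [[0, 0, -80], [0, 0, 0], 0],
  ],
)

```text
clock: 23.95
tcp_pos: [0.5086, -0.065, 0.1754]
orientation: [-0.0, 0.625, 0.781, -0.0]
wrist_force: [-0.2, 0.0, -0.1]
finger_gap: 0.0852
grip_force: 0.0
```

Emit:
carry_out(
  steps=[
    [[0, 0, -10], [0, 0, 0], 0],
    [[0, 0, -20], [0, 0, 0], 0],
    [[0, 0, -30], [0, 0, 0], 0],
    [[0, 0, -40], [0, 0, 0], 0],
    [[0, 0, -50], [0, 0, 0], 0],
    [[0, 0, -60], [0, 0, 0], 0],
    [[0, 0, -70], [0, 0, 0], 0],
    [[0, 0, -70], [0, 0, 0], 0],
  ],
)

```text
clock: 24.95
tcp_pos: [0.5086, -0.065, 0.1755]
orientation: [-0.0, 0.068, 0.998, -0.0]
wrist_force: [0.4, -0.3, 0.5]
finger_gap: 0.0855
grip_force: 0.0
```

```bash
python3 -c "
from bar import *
st(); bar()
c=env.get_calibration('wrist'); im,d=env.read_camera('wrist'); P=pts(d,c); z=P[...,2]
m=(d>0)&(z>.12)&(z<.165)&(np.hypot(P[...,0]-.509,P[...,1]+.0645)<.08); q=P[m]
t=P[m&(z>q[:,2].max()-.005)]; print('hubtop',len(t),rect(t),rect(q),np.median(t[:,2]))
"
```

```text
24.95 tcp [ 0.5086 -0.065   0.1755] ang 172.24 F [ 0.4 -0.3  0.5] M [-0.02  0.    0.01] gap 0.0855 0.0 j6 -0.148
tcp in clamp 0.0005 -0.0004 tip pred 0.1479
[('scene', 26, np.float64(171.6), np.float64(0.1386)), ('scene', 49, np.float64(-6.5), np.float64(0.1365)), ('side', 40, np.float64(-5.6), np.float64(0.138)), ('side', 49, np.float64(171.6), np.float64(0.1374))]
hubtop 1309 (array([508.2, -64.9]), array([23.6, 24.2]), 82.91) (array([507.4, -64.8]), array([ 23.7, 129.1]), 81.73) 0.15048590711140278
```

Emit:
carry_out(
  steps=[
    [[0, 0, 0], [0, 0, 3], 0],
    [[0, 0, 0], [0, 0, 5.9], 0],
    [[0, 0, 0], [0, 0, 5.9], 0],
    [[0, 0, 0], [0, 0, 5.9], 255],
    [[0, 0, 0], [0, 0, 5.9], 255],
    [[0, 0, 0], [0, 0, 5.9], 255],
    [[0, 0, 0], [0, 0, 5.9], 255],
    [[0, 0, 0], [0, 0, 5.9], 255],
  ],
  force=80,
)

```text
clock: 26.1
tcp_pos: [0.5094, -0.065, 0.1177]
orientation: [0.001, 0.067, 0.998, -0.0]
wrist_force: [-0.4, 0.9, 5.7]
finger_gap: 0.0226
grip_force: 78.3
```

```bash
python3 -c "from st import *; st()"
```

```text
26.1 tcp [ 0.5094 -0.065   0.1177] ang 172.36 F [-0.4  0.9  5.7] M [ 0.25  0.12 -0.01] gap 0.0226 78.3 j6 -0.15
tcp in clamp 0.0006 0.0004 tip pred 0.148
```

Emit:
carry_out(
  steps=[
    [[0, 0, 4], [0, 0, 0.01], 255],
    [[0, 0, 8], [0, 0, 0.03], 255],
    [[0, 0, 12], [0, 0, 0.04], 255],
    [[0, 0, 16], [0, 0, 0.05], 255],
    [[0, 0, 20], [0, 0, 0.07], 255],
    [[0, 0, 24], [0, 0, 0.08], 255],
    [[0, 0, 28], [0, 0, 0.09], 255],
    [[0, 0, 32], [0, 0, 0.11], 255],
  ],
)

```text
clock: 27.1
tcp_pos: [0.5095, -0.0653, 0.1171]
orientation: [0.001, 0.34, 0.941, -0.0]
wrist_force: [-1.3, -0.4, 10.1]
finger_gap: 0.0228
grip_force: 78.9
```

```bash
python3 -c "
from bar import *
st(); bar()"
```

```text
27.1 tcp [ 0.5095 -0.0653  0.1171] ang 140.29 F [-1.3 -0.4 10.1] M [0.04 0.49 0.49] gap 0.0228 78.9 j6 0.41
tcp in clamp 0.0008 0.0005 tip pred 0.1482
[('scene', 47, np.float64(-37.9), np.float64(0.1361)), ('side', 16, np.float64(-34.1), np.float64(0.1356)), ('side', 57, np.float64(139.9), np.float64(0.1368))]
```

Emit:
carry_out(
  steps=[
    [[0, 0, 0], [0, 0, 0], 255],
    [[0, 0, 0], [0, 0, 0], 255],
    [[0, 0, 0], [0, 0, 0], 255],
    [[0, 0, 0], [0, 0, 0], 255],
    [[0, 0, 0], [0, 0, 0], 255],
    [[0, 0, 1], [0, 0, 0], 255],
    [[0, 0, 2], [0, 0, 0.01], 255],
    [[0, 0, 3], [0, 0, 0.01], 255],
  ],
)

```text
clock: 28.2
tcp_pos: [0.5095, -0.0653, 0.1171]
orientation: [0.001, 0.363, 0.932, -0.0]
wrist_force: [-1.3, 0.2, 9.6]
finger_gap: 0.0226
grip_force: 78.9
```

```bash
python3 -c "
from bar import *
st(); s=env.read_camera('side'); st()"
```

```text
28.2 tcp [ 0.5095 -0.0653  0.1171] ang 137.39 F [-1.3  0.2  9.6] M [-0.04  0.53  0.49] gap 0.0226 78.9 j6 0.46
tcp in clamp 0.0008 0.0004 tip pred 0.1482
28.25 tcp [ 0.5095 -0.0653  0.1171] ang 137.36 F [-1.9  0.7  9.5] M [0.01 0.49 0.48] gap 0.0228 78.9 j6 0.461
tcp in clamp 0.0008 0.0004 tip pred 0.1482
```

The torque reads 0.49 N m twice, so it is hand-tight. I let go and rise clear.

Emit:
carry_out(
  steps=[
    [[0, 0, 0], [0, 0, 0], 0],
    [[0, 0, 0], [0, 0, 0], 0],
    [[0, 0, 0], [0, 0, 0], 0],
    [[0, 0, 0], [0, 0, 0], 0],
    [[0, 0, 0], [0, 0, -2], 0],
    [[0, 0, 0], [0, 0, -6], 0],
    [[0, 0, 0], [0, 0, -10], 0],
    [[0, 0, 0], [0, 0, -10], 0],
  ],
)

```text
clock: 29.25
tcp_pos: [0.5108, -0.0656, 0.2187]
orientation: [0.003, 0.364, 0.932, 0.0]
wrist_force: [0.4, -0.5, -0.6]
finger_gap: 0.0856
grip_force: 0.0
```

```bash
python3 - <<'E'
from bar import *
st(); bar()
for n in ['scene','side']:
    c=env.get_calibration(n); im,d=env.read_camera(n)
    P=pts(d,c);z=P[...,2]; S=cv2.cvtColor(im,cv2.COLOR_RGB2HSV)[...,1]
    g=(d>0)&(S<60)&(abs(P[...,0]-.51)<.06)&(P[...,1]>-.11)&(P[...,1]<.2)&(z>.004)&(z<.012)
    nl,lab,stt,_=cv2.connectedComponentsWithStats(g.astype(np.uint8)); i=1+stt[1:,4].argmax(); q=P[lab==i]
    print(n,rect(q),q.min(0),q.max(0))
cv2.imwrite('pics/end.png',cv2.resize(env.read_camera('scene')[0][150:340,260:470],None,fx=3,fy=3)[:,:,::-1])
E
```

```text
29.25 tcp [ 0.5108 -0.0656  0.2187] ang 137.36 F [ 0.4 -0.5 -0.6] M [-0.01 -0.01  0.01] gap 0.0856 0.0 j6 0.461
tcp in clamp 0.0012 0.0017 tip pred 0.1486
[('scene', 34, np.float64(137.3), np.float64(0.1366)), ('scene', 49, np.float64(-41.0), np.float64(0.1356)), ('side', 33, np.float64(-39.8), np.float64(0.1371)), ('side', 51, np.float64(136.8), np.float64(0.1368))]
scene (array([503.9,  -4. ]), array([ 55. , 179.3]), 4.16) [ 0.4752857  -0.09468684  0.00404179] [0.53615761 0.08658159 0.0119561 ]
side (array([506.7,  -4.4]), array([ 49.6, 187. ]), 5.45) [ 0.4735517  -0.09538408  0.00403195] [0.53764279 0.09074858 0.01169329]
```

View pics/end.png

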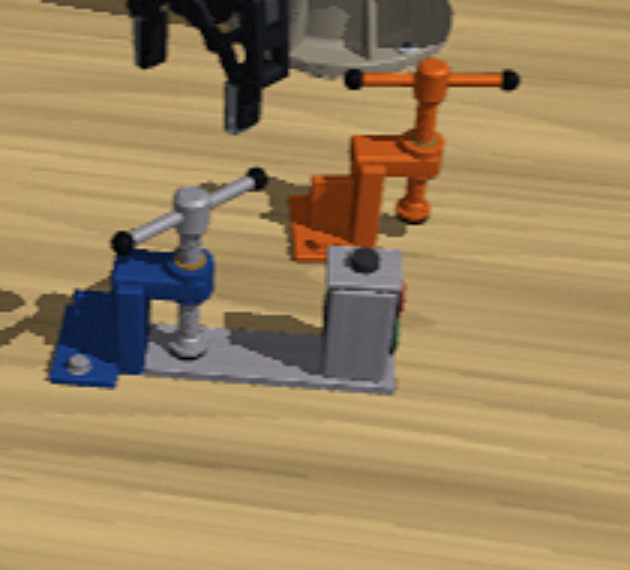

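The pad sits on the foot at (187,348), the foot's end is at the post at (145,368), and the gripper is clear above. I hand the job in.

```bash
python3 -c "
from h import *
print(env.hand_in())"
```

```text
the job is handed in; nothing more can be done
None
```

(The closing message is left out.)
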